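# Slide the loaded rivet tray into the chest and latch it

## Robot

A 6-joint arm with a two-finger parallel gripper is mounted at the origin on the work surface. World frame = base frame: x ahead of the robot, y to its left, z up, the work surface at z = 0. Lengths are in m, angles in rad, forces in N, time in s.
With the tool pointing down it reaches from about 0.4 to 0.825 m from the base axis. Payload 7 kg.
Tool frame: the origin (TCP) lies midway between the tips of the shut fingers; the grasp point (between the pads) lies robot.grasp_offset behind it (robot.grasp_offset is the distance from the TCP to the grasp point, in m); z points along the fingers, y is the direction in which the jaws open and shut (so a half turn about z gives the same grasp; the last joint's range is limited). The gripper opens to 85 mm and grips with 20 to 120 N. Pads are 22 mm wide; open, the fingers measure 114 mm over their backs; the gripper's body (76 mm by 85 mm) begins 54 mm behind the grasp point. The pads swing forward as they close: fully open they stand 13 mm farther back than shut.
Start: joints at [-0.825, 0.359, 0.012, 0, -1.224, -0.288], TCP at [0.298, -0.605, 0.231] pointing down, gripper open.
Joint ranges: [-3.07, 3.07], [-1.43, 2.12], [-1.02, 1.25], [-3.03, 1.67], [-3.05, -0], [-3.03, 3.03]. Speed limits (rad/s): [2.39, 2.39, 3.01, 3.14, 3.14, 3.14].

## Interface

Orientations are given as a 3x3 rotation matrix whose columns are the frame's x, y, z axes.
In Python, from plant import readout, optics, job, robot gives the robot as it stands.
- The arm moves only by the shell command python3 -m crank 'ROWS' [FORCE]. ROWS is JSON, a list of rows, each a list of 5 numbers: the finger opening in mm, from 0 to 85.4, then the shift along the tool's x, y, z in units of 50 mm (1.0 is 50 mm), then the turn about the tool's z in units of 8 degrees (1.0 is 8 degrees). A call has 1 to 10 rows; each row is the pose to reach, as a shift and turn from the pose measured when the call began, along the tool's axes at that moment; what a row does not reach only later rows make up. A row lasts 1/10 s, in which the tool goes at most 50 mm and 8.59 degrees, less where a joint would pass 70% of its speed; a pose out of reach is approached as far as the arm can. A call with a gripper value outside its range is refused whole. The fingers move at their own pace and stop on an object; FORCE is the grip in N (left out, the last holds). Time passes only in rows, so rows that repeat a pose let the fingers close. It gives the time, the measured TCP pose, the force and the opening at its end, in the units of the state.
- readout.get_obs(): the state, without advancing time (a new reading comes with each control period).
- optics.snapshot(name): name is "side" or "top"; returns (picture, depth): 420x560x3 uint8, red, green, blue; 420x560 float32, m along the optical axis (not along the pixel's ray), 0 where there is no reading.
- optics.camera_model(name): a dict with "vfov" (degrees; the focal length in pixels is half the picture's height over the tangent of half this angle, whatever the lens; pixels are square), "cx", "cy" (the principal point, pixels), "dist_coeffs" ([k1, k2, p1, p2, k3] as OpenCV has them; the pictures are not rectified), "R" (3x3) and "t" (3): a world point X has camera coordinates R X + t. Camera axes: x right, y down, z forward; pixel columns grow to the right and rows downward; lengths in m; the calibration is good to about 2 mm. A picture is of the moment at which its call begins. camera_model takes no time and is no camera call.
- job.sign_off(): hands the job in, once; it reports no verdict.
Trained networks look in the newest picture that a camera, given by its name, has taken for a name from the list of things; names that differ only in an ending like _2 or _b are one class to them, and where a whole thing is asked for, a point or a joint stands for the part that bears it (a point fixed in the world has none). Each returns a list of dicts, best first, with "score" (0 to 1); they miss things now and then, are a little off and sometimes report something else, mostly with a low value. They report only what shows in the picture. A call takes as long as a camera call. They do not tell look-alikes from the thing itself.
- optics.cut_out(label, camera): "mask" (420x560 bool, what is visible of it) and "uv" ([column, row] in pixels, amid what is visible of it).
- optics.tip_of(label, camera): "uv" ([column, row] in pixels: a listed point, or the origin of a listed thing).
The state is a dict: "t": time; "q": joint angles; "joint_velocities": joint speeds; "effort": joint torques, N m; "tcp_pos": TCP position; "tool_rot": TCP orientation; "contact_force": force on the tool from outside, world axes, zero at the start; "torque": the same for the moment, N m; "opening": finger opening in m.
Only numpy, scipy, OpenCV 4.12 (cv2) and the standard library are available. Lean on these libraries where they do the work, as an engineer would, in place of code of your own. Each camera call takes 0.05 s, during which the arm holds its last target. There are 200 camera calls.

## Task

Pick up the loaded rivet tray by its handle, set its side flanges on the two runners at the open front of the grey chest, and slide it fully home in the slots, tall front wall outermost. Only then swing the steel keeper bar across in front of it as far as it goes. Keep the two tins standing in the tray, and leave the tools lying on the bench where they are.

Things in the scene. Friction and masses are not known exactly. Their poses are not given: they have to be found in the camera images.
- chest: Grey steel rivet chest fixed to the bench, 145 long (x) x 166 wide (y) x 100 mm high, open at its front (-x side) and on top; lid propped open, leaning back behind the rear (+x) wall. Origin: centre of the underside, at bench level; x points from the open front to the rear wall, z up. Side walls' inner faces at y = +-77 mm. The rear wall's inner face, x = +60 mm, is the tray's stop.
- slot_mouth (a point): Middle of the chest's mouth, level with the runners' tops, 55 mm above the bench, at chest x = -58 mm. The two runners (12 mm wide, at y = +-65 to +-77 mm) start 82 mm in front of it and go to the rear wall. From the mouth inward a lip 12 mm above each runner makes it a slot 12 mm high. Guides at the mouth flare outward to y = +-89 mm, 40 mm in front of it.
- tray_home (a point): Where the tray's origin lies when it is fully home on the runners, against the rear wall: chest x = 0, y = 0, 33 mm above the bench, tray axes along the chest's axes.
- tray: Loaded aluminium tray, 120 long (x) x 124 wide (y), walls 40 mm high, front wall (-x) 55; 0.35 kg plus tins. Origin: centre of the underside; +x end goes in first. Flange along each long side, 62 to 74 mm from the middle, underside 22, top 26 mm up. Handle over the middle, its highest part: dark steel bar 12 thick (x) x 76 long (y) x 20 mm high, centre 75 mm above the origin, on two posts.
- tray_front (a point): Middle of the top edge of the tray's tall front wall: x = -58, y = 0, z = 55 mm in the tray's frame. This wall faces out of the chest when the tray is home.
- tin_a: Round closed steel tin, 38 mm diameter, 32 mm high, 0.1 kg, standing loose in the front (-x) half of the tray. Origin: centre of its underside.
- tin_b: The same kind of tin, standing loose in the rear (+x) half of the tray. Origin: centre of its underside.
- keeper_knob (a point): Middle of the round upright knob, 14 mm diameter, 40 mm high, on the free end of the chest's keeper; 111 mm above the bench. The keeper is a flat steel bar, 12 x 12 mm, top 87 mm above the bench, swinging level about an upright pin; knob axis 80 mm from the pin.
- keeper_pin (a point): The keeper's upright hinge pin beside the mouth, at x = -70, y = +92 mm in the chest's frame, 81 mm above the bench.
- keeper (a joint): Keeper angle in rad, growing counter-clockwise seen from above as it closes: 0 = fully open, bar pointing midway between the chest's -x and +y; 0.785 = along the chest's -x; 2.356 = closed at its stop, along the chest's -y, across the mouth 4 mm in front of a home tray. Light friction; it stays where left.
- snips: Aviation snips with yellow handles, 210 mm long, 18 mm high, lying flat. Origin: near the pivot, at bench level. Not to be moved.
- drift: Brass drift punch, 150 mm long, 16 mm thick, lying. Origin: its middle, at bench level. Not to be moved.
- centre_punch: Steel centre punch, 110 mm long, 12 mm thick, lying. Origin: its middle, at bench level. Not to be moved.
- offcut: Dull aluminium angle offcut, 140 mm long, 30 x 30 mm, lying. Origin: its middle, at bench level. Not to be moved.
Mind the look-alikes: they are no part of the job. Several things look just like the tray: the one meant starts farthest from the robot's base.

How it is judged:
By the outcome, as a careful person would: the job done as asked, in the order asked, and still so for the second after the job is handed in, with the robot touching nothing.
It also fails if it takes over 67 s, if anything falls off the work surface, if the arm or the gripper's body presses on something with over 40 N, if the wrist force passes 120 N, or if a joint passes its speed limit or range.

## Working session

There is one attempt and no reset: what is moved stays moved. The work goes in short steps, Python scripts to look and compute and a shell command to move; the robot and the scene stay as the last step left them, time stands still between calls to the robot, and variables do not carry over. Pictures are saved under pics/ and viewed, about 8 in all and at most 12, crops included, and the job is handed in when it is done.

```bash
ls; mkdir -p pics
cat > h.py <<'E'
import numpy as np, cv2
from plant import readout, optics, job, robot
def cam(n):
    m=optics.camera_model(n); f=210/np.tan(np.radians(m['vfov'])/2)
    K=np.array([[f,0,m['cx']],[0,f,m['cy']],[0,0,1.]])
    return K,np.array(m['dist_coeffs'],float),np.array(m['R']),np.array(m['t'])
def ray(n,uv):
    K,d,R,t=cam(n); p=cv2.undistortPoints(np.array(uv,float).reshape(-1,1,2),K,d).reshape(-1,2)
    D=np.c_[p,np.ones(len(p))]; return -R.T@t, D@R   # points = C + depth*D
def pts(n,uv,depth):
    C,D=ray(n,uv); return C+np.asarray(depth).reshape(-1,1)*D
def proj(n,X):
    K,d,R,t=cam(n); return cv2.projectPoints(np.array(X,float).reshape(-1,3),cv2.Rodrigues(R)[0],t,K,d)[0].reshape(-1,2)
def tri(ua,ub,a='top',b='side'):
    Ca,Da=ray(a,ua);Cb,Db=ray(b,ub);A=np.c_[Da[0],-Db[0]]
    s=np.linalg.lstsq(A,Cb-Ca,rcond=None)[0]; P=Ca+s[0]*Da[0];Q=Cb+s[1]*Db[0]; return (P+Q)/2,np.linalg.norm(P-Q)
def snap(n,f):
    im,d=optics.snapshot(n); cv2.imwrite('pics/'+f,im[:,:,::-1]); return im,d
E
python3 - <<'E'
from h import *
np.set_printoptions(precision=4,suppress=True)
for n in('top','side'):
    im,d=snap(n,n+'0.png'); np.save(n+'0d.npy',d); K,dd,R,t=cam(n); print(n,K[0,0],-R.T@t,R[2])
    for l in('tray','tray_front','keeper_knob','keeper_pin','slot_mouth','tray_home','chest','tin_a','snips','drift','centre_punch','offcut'):
        print(l,[(r['uv'],round(r['score'],2)) for r in optics.tip_of(l,n)])
print(robot.grasp_offset, readout.get_obs())
E
```

```text
pics
top 409.2131095956572 [0.3662 0.0055 0.9342] [ 0.2054  0.0198 -0.9785]
tray [([147.2, 306.8], 0.97), ([133.7, 225.5], 0.56)]
tray_front [([115.9, 329.9], 0.57), ([119.6, 242.2], 0.56)]
keeper_knob [([199.0, 203.5], 0.93)]
keeper_pin [([223.6, 180.5], 0.56)]
slot_mouth [([260.0, 193.7], 0.73)]
tray_home [([273.6, 172.5], 0.63)]
chest [([275.2, 177.6], 0.93)]
tin_a [([132.1, 233.5], 0.75), ([131.5, 207.9], 0.64)]
snips [([428.9, 255.2], 0.95)]
drift [([412.3, 158.2], 0.92)]
centre_punch [([272.0, 173.1], 0.52), ([332.0, 277.2], 0.48)]
offcut [([177.0, 141.8], 0.62)]
side 428.49715987428397 [0.3441 0.9955 0.7572] [ 0.1457 -0.8224 -0.55  ]
tray [([344.9, 317.8], 0.84), ([260.7, 327.0], 0.59)]
tray_front [([286.2, 314.6], 0.89), ([363.4, 319.3], 0.62), ([315.5, 217.3], 0.25)]
keeper_knob [([258.0, 245.9], 0.6), ([249.2, 228.8], 0.44), ([234.7, 224.4], 0.43), ([259.9, 327.1], 0.36)]
keeper_pin [([240.5, 238.4], 0.96), ([257.9, 327.0], 0.65)]
slot_mouth [([248.0, 225.9], 0.74)]
tray_home [([235.9, 226.2], 0.88)]
chest [([231.7, 238.9], 0.8)]
tin_a [([275.0, 325.4], 0.76), ([245.2, 324.9], 0.7), ([192.0, 296.7], 0.29)]
snips [([302.1, 181.5], 0.55)]
drift [([237.1, 179.9], 0.6)]
centre_punch [([316.3, 212.9], 0.65), ([237.3, 225.8], 0.39)]
offcut [([188.1, 293.6], 0.56), ([286.0, 314.4], 0.49), ([314.7, 215.1], 0.19)]
0.0187 {'t': 1.3, 'q': array([-0.8249,  0.3586,  0.0119, -0.    , -1.2241, -0.2881]), 'joint_velocities': array([ 0.0008,  0.0007, -0.0013, -0.0006, -0.0017,  0.    ]), 'effort': array([  0.0015, -58.2999,  29.3671,   6.9417,  -0.0004,  -0.    ]), 'tcp_pos': array([ 0.2983, -0.6055,  0.2313]), 'tool_rot': array([[-0.897 , -0.442 , -0.    ],
       [-0.442 ,  0.897 ,  0.0001],
       [ 0.    ,  0.0001, -1.    ]]), 'contact_force': array([0.4837, 0.6559, 0.4083]), 'torque': array([ 0.0023, -0.0094,  0.0245]), 'opening': 0.08569514028739866}
```

View pics/top0.png

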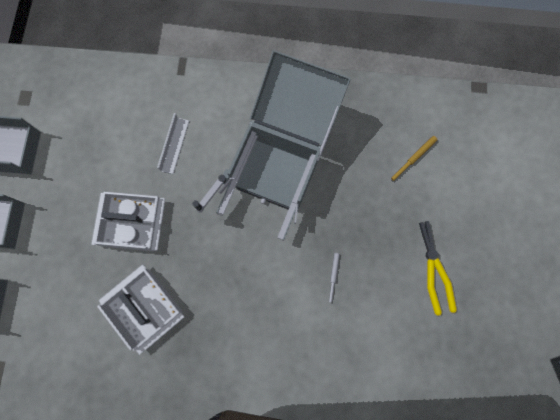

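View pics/side0.png

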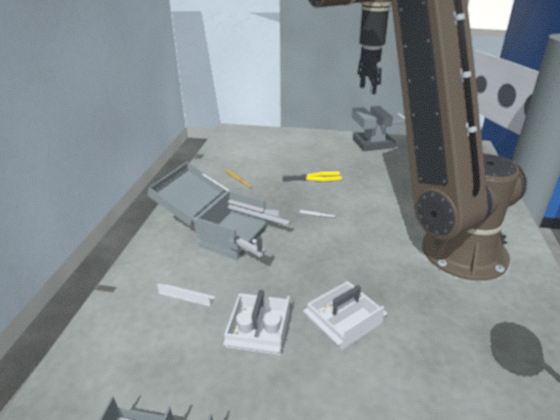

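The top view shows the loaded tray with two tins at about (128,222), a look-alike at (142,310), the chest at (275,175) and the open keeper with its knob at (198,205). Next I'll build a height map from depth.

Run:
```python
from h import *
np.set_printoptions(precision=4,suppress=True)
vv,uu=np.mgrid[:420,:560]; uv=np.c_[uu.ravel(),vv.ravel()]
P=[]
for n in('top','side'):
    d=np.load(n+'0d.npy').ravel(); k=d>0; p=pts(n,uv[k],d[k]); P.append(p); np.save(n+'0p.npy',p)
    fl=p[(abs(p[:,2])<.02)&(p[:,0]>.3)&(p[:,0]<.8)&(abs(p[:,1])<.4)]; print(n,'bench z',np.median(fl[:,2]))
# ortho map 1.5 mm/px : x up, y left
def om(p,x0,x1,y0,y1,s=.0015):
    h=np.zeros((int((x1-x0)/s),int((y1-y0)/s)),np.float32)
    k=(p[:,0]>x0)&(p[:,0]<x1)&(p[:,1]>y0)&(p[:,1]<y1); q=p[k]
    i=((x1-q[:,0])/s).astype(int).clip(0,h.shape[0]-1); j=((y1-q[:,1])/s).astype(int).clip(0,h.shape[1]-1)
    np.maximum.at(h,(i,j),q[:,2]); return h
ims=[]
for p in P:
    h=om(p,.25,.72,-.1,.45); ims.append(cv2.applyColorMap((h/.13*255).clip(0,255).astype(np.uint8),cv2.COLORMAP_JET))
im=np.hstack(ims); print(im.shape); cv2.imwrite('pics/om.png',cv2.resize(im,None,fx=1.08,fy=1.08))
```

```text
top bench z 0.0008174755539672174
side bench z -0.00143084435598273
(313, 732, 3)
```

View pics/om.png

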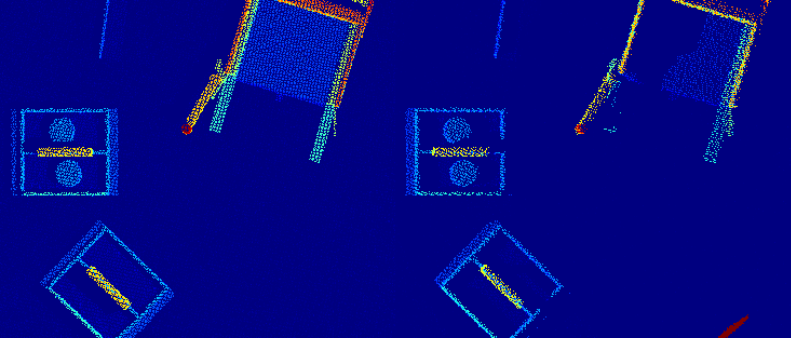

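The left map (top camera) is clean. It shows the tray's tall wall on the robot side and the chest yawed by about −15°. I'll fit both numerically.

```bash
cat > fit.py <<'E'
from h import *
from scipy.optimize import least_squares
np.set_printoptions(precision=4,suppress=True)
def R2(a): return np.array([[np.cos(a),-np.sin(a)],[np.sin(a),np.cos(a)]])
def tray(p,c,r=.12):
    k=(np.linalg.norm(p[:,:2]-c,axis=1)<r); q=p[k]
    h=q[(q[:,2]>.074)&(q[:,2]<.1)]; (cx,cy),(w,l),a=cv2.minAreaRect((h[:,:2]*1000).astype(np.float32))
    m=h[:,:2].mean(0); u=np.linalg.svd(h[:,:2]-m)[2][0]; u=u*np.sign(u[1]) # u = +-y
    yaw=np.arctan2(-u[0],u[1]); b=(q[:,:2]-m)@R2(yaw)
    for s in(-1,1):
        w=(b[:,0]*s>.05)&(b[:,0]*s<.064)&(abs(b[:,1])<.055)&(q[:,2]>.025); print('wall',s,np.percentile(q[w,2],[50,90]),np.percentile(b[w,0],[5,50,95]))
    print('handle',m,(cx,cy,w.sum()),'yaw',yaw,'ztop',np.median(h[:,2]),len(h),'ext',np.percentile((h[:,:2]-m)@u,[1,99]))
    W=(abs(b[:,0])<.045)&(q[:,2]>.03)&(q[:,2]<.05); 
    for s in(-1,1): print('side',s,np.median(b[W&(b[:,1]*s>.055)&(b[:,1]*s<.066),1]))
    for s in(-1,1): 
        F=(abs(b[:,0])<.05)&(b[:,1]*s>.064)&(b[:,1]*s<.08)&(q[:,2]>.012)&(q[:,2]<.036);print('flange',s,F.sum(),np.percentile(b[F,1],[2,50,98]) if F.any() else '',np.median(q[F,2]) if F.any() else '')
    return m,yaw
E
python3 - <<'E'
from fit import *
for n in('top','side'):
    p=np.load(n+'0p.npy'); print('==',n); tray(p,np.array([.25+ (313-141)*.0015-.0,.45-60*.0015]))
    # chest: walls z 94..106
    q=p[(p[:,0]>.4)&(p[:,0]<.74)&(p[:,1]>-.1)&(p[:,1]<.24)]
    def run(z0,z1): return q[(q[:,2]>z0)&(q[:,2]<z1)][:,:2]
    r=run(.049,.060); w=run(.094,.106)
    # model: runners in front of the mouth, |y| in 65..77, x -140..-58 ; initial from knowledge
    best=None
    c=np.array([.61,.06]);a=-.27
    for it in range(8):
        b=(r-c)@R2(a); sel=[(b[:,0]>-.145)&(b[:,0]<-.09)&(abs(s*b[:,1]-.071)<.016) for s in(-1,1)]
        def res(v):
            out=[]
            for s,k in zip((-1,1),sel):
                bb=(r[k]-v[:2])@R2(v[2]); out.append((s*bb[:,1]-.071)); 
            return np.r_[np.concatenate(out),0.1*(v[0]-c[0])*0]
        v=least_squares(lambda z: res(np.r_[c+z[0]*R2(a)[:,1],a+z[1]]),[0,0],loss='soft_l1',f_scale=.004).x
        c=c+v[0]*R2(a)[:,1]; a=a+v[1]
        b=(r-c)@R2(a)
        f=(abs(abs(b[:,1])-.071)<.005)&(b[:,0]<-.1)
        front=np.percentile(b[f,0],1); c=c+R2(a)[:,0]*(front+.140)
    print('runner fit c',c,'yaw',a,[k.sum() for k in sel])
    b=(w-c)@R2(a)
    for s in(-1,1):
        k=(abs(b[:,0])<.05)&(s*b[:,1]>.06)&(s*b[:,1]<.1); print(' wall y',s,np.percentile(b[k,1],[2,50,98]),np.polyfit(b[k,0],b[k,1],1))
    k=(abs(b[:,1])<.06)&(b[:,0]>.04)&(b[:,0]<.09); print(' rear x',np.percentile(b[k,0],[2,50,98]) if k.any() else '', np.polyfit(b[k,1],b[k,0],1))
    k=(abs(abs(b[:,1])-.08)<.006)&(b[:,0]>-.11); print(' wall x min',np.percentile(b[k,0],[1,5,95]))
    kn=q[(q[:,2]>.11)&(q[:,2]<.14)&(q[:,1]>.12)&(q[:,0]<.56)]; print(' knob',kn[:,:2].mean(0),len(kn),np.median(kn[:,2]),'in chest',(kn[:,:2].mean(0)-c)@R2(a))
E
```

```text
== top
wall -1 [0.0541 0.0575] [-0.0597 -0.0587 -0.0558]
wall 1 [0.0393 0.0426] [0.0563 0.0573 0.0606]
handle [0.5082 0.3582] (508.78033447265625, 359.75347900390625, np.int64(157)) yaw 0.004590260652562874 ztop 0.08571092241455514 231 ext [-0.0357  0.0386]
side -1 -0.05869536143304934
side 1 0.059858574053156546
flange -1 166 [-0.0721 -0.0682 -0.0643] 0.02696717079445482
flange 1 105 [0.0694 0.0727 0.076 ] 0.027019543798192935
runner fit c [0.6509 0.043 ] yaw -0.28585420161778263 [np.int64(157), np.int64(170)]
 wall y -1 [-0.0851 -0.0808 -0.0777] [-0.0169 -0.0809]
 wall y 1 [0.076  0.0787 0.0825] [-0.0066  0.0788]
 rear x [0.0595 0.0677 0.0771] [-0.0018  0.0675]
 wall x min [-0.0572 -0.0521  0.0689]
 knob [0.5401 0.19  ] 51 0.12597045032483967 in chest [-0.1477  0.1098]
== side
wall -1 [0.0512 0.0548] [-0.0595 -0.0589 -0.0558]
wall 1 [0.0373 0.0405] [0.0565 0.0576 0.0609]
handle [0.5085 0.3642] (509.1947937011719, 359.6485595703125, np.int64(133)) yaw -8.821492009898751e-05 ztop 0.08295662407634852 175 ext [-0.0421  0.0341]
side -1 -0.06279667233040427
side 1 0.05715518156425284
flange -1 29 [-0.0658 -0.0646 -0.0641] 0.026344079145847576
flange 1 153 [0.0642 0.0682 0.0708] 0.023946784971877966
runner fit c [0.6489 0.04  ] yaw -0.31092545597552246 [np.int64(66), np.int64(13)]
 wall y -1 [-0.0834 -0.0761 -0.0721] [ 0.0187 -0.0767]
 wall y 1 [0.0794 0.0839 0.0871] [0.0198 0.0835]
 rear x [0.0594 0.0684 0.0776] [-0.0115  0.0683]
 wall x min [-0.0567 -0.0514  0.1088]
 knob [0.5409 0.1938] 37 0.1209426994514834 in chest [-0.1498  0.1133]
```

```bash
cat > go.py <<'E'
# usage: go.py x y z yawdeg(of tool y axis, mod 180)  ... multiple targets separated by spaces
import sys; from h import *
o=readout.get_obs(); R=np.array(o['tool_rot']); p=np.array(o['tcp_pos']); a0=np.degrees(np.arctan2(R[1,1],R[0,1]))
print('t %.2f tcp'%o['t'],p.round(4),'yaw %.2f'%a0,'F',np.round(o['contact_force'],1),'M',np.round(o['torque'],2),'op %.4f'%o['opening'],'tilt',R[:2,2].round(4),'q6 %.2f'%o['q'][5])
v=list(map(float,sys.argv[1:]))
for i in range(0,len(v),4):
    d=R.T@(np.array(v[i:i+3])-p)/.05; t=-((v[i+3]-a0+90)%180-90)/8
    print(v[i:i+4],'->',d.round(3),'turn %.3f'%t)
E
python3 go.py .52 -.15 .25 180 .508 .36 .2 180.2
```

```text
t 1.30 tcp [ 0.2983 -0.6055  0.2313] yaw 116.23 F [0.5 0.7 0.4] M [ 0.   -0.01  0.02] op 0.0857 tilt [-0.      0.0001] q6 -0.29
[0.52, -0.15, 0.25, 180.0] -> [-8.003  6.212 -0.374] turn -7.971
[0.508, 0.36, 0.2, 180.2] -> [-12.296  15.468   0.626] turn -7.996
```

```bash
python3 -m crank '[[60,-8,6.21,-0.37,-7.97],[60,-8,6.21,-0.37,-7.97],[60,-8,6.21,-0.37,-7.97],[60,-8,6.21,-0.37,-7.97],[60,-8,6.21,-0.37,-7.97],[60,-8,6.21,-0.37,-7.97],[60,-8,6.21,-0.37,-7.97],[60,-8,6.21,-0.37,-7.97],[60,-8,6.21,-0.37,-7.97],[60,-8,6.21,-0.37,-7.97]]' 90; python3 go.py .508 .36 .2 180.2
```

```text
t: 2.3
tcp_pos: [0.5175, -0.1542, 0.2501]
tool_rot: [[0.0, -1.0, 0.001], [-1.0, -0.0, -0.0], [0.0, -0.001, -1.0]]
contact_force: [1.5, -1.2, -0.7]
opening: 0.06
t 2.30 tcp [ 0.5175 -0.1542  0.2501] yaw -179.99 F [ 1.5 -1.2 -0.7] M [-0.1  -0.16 -0.01] op 0.0600 tilt [ 0.001 -0.   ] q6 -0.07
[0.508, 0.36, 0.2, 180.2] -> [-10.284   0.19    1.003] turn -0.024
```

```bash
python3 -m crank '[[60,-10.28,0.19,0.2,0],[60,-10.28,0.19,0.2,0],[60,-10.28,0.19,0.2,0],[60,-10.28,0.19,0.2,0],[60,-10.28,0.19,0.2,0],[60,-10.28,0.19,0.2,0],[60,-10.28,0.19,0.6,0],[60,-10.28,0.19,1,0],[60,-10.28,0.19,1,0],[60,-10.28,0.19,1,0]]'
python3 - <<'E'
from fit import *
vv,uu=np.mgrid[:420,:560]; uv=np.c_[uu.ravel(),vv.ravel()]
for n in('top','side'):
    im,d=optics.snapshot(n); d=d.ravel();k=d>0
    print(n,[(r['uv'],round(r['score'],2)) for r in optics.tip_of('tray',n)])
E
python3 go.py .5085 .3597 .1 180.1 .5085 .3597 .0563 180.1
```

```text
t: 3.3
tcp_pos: [0.508, 0.3417, 0.2048]
tool_rot: [[0.0, -1.0, 0.002], [-1.0, -0.0, 0.001], [-0.001, -0.002, -1.0]]
contact_force: [1.5, 0.2, 0.2]
opening: 0.0599
top [([145.0, 308.5], 0.87), ([131.1, 224.0], 0.71)]
side [([344.1, 317.2], 0.7), ([260.8, 328.4], 0.66)]
t 3.50 tcp [0.5078 0.3405 0.2039] yaw -179.88 F [-0.4 -0.4  0.6] M [-0.    0.01  0.04] op 0.0595 tilt [-0.     -0.0014] q6 -0.91
[0.5085, 0.3597, 0.1, 180.1] -> [-0.386 -0.014  2.077] turn 0.003
[0.5085, 0.3597, 0.0563, 180.1] -> [-0.388 -0.014  2.951] turn 0.003
```

```bash
python3 -m crank '[[60,-0.39,-0.01,0.5,0],[60,-0.39,-0.01,1.2,0],[60,-0.39,-0.01,2,0],[60,-0.39,-0.01,2.4,0],[60,-0.39,-0.01,2.6,0],[60,-0.39,-0.01,2.6,0]]'; python3 go.py .5085 .3597 .0563 180.1
```

```text
t: 4.1
tcp_pos: [0.5083, 0.3587, 0.0733]
tool_rot: [[0.001, -1.0, -0.001], [-1.0, -0.001, -0.003], [0.003, 0.001, -1.0]]
contact_force: [0.2, -0.4, 0.7]
opening: 0.0602
t 4.10 tcp [0.5083 0.3587 0.0733] yaw -179.93 F [ 0.2 -0.4  0.7] M [ 0.03  0.   -0.03] op 0.0602 tilt [-0.0009 -0.0026] q6 -0.93
[0.5085, 0.3597, 0.0563, 180.1] -> [-0.022 -0.005  0.34 ] turn -0.004
```

```bash
python3 -m crank '[[60,-0.02,0,0.34,0],[60,-0.02,0,0.34,0],[35,-0.02,0,0.34,0],[20,-0.02,0,0.34,0],[12,-0.02,0,0.34,0],[6,-0.02,0,0.34,0],[4,-0.02,0,0.34,0],[4,-0.02,0,0.34,0],[4,-0.02,0,0.34,0]]' 90; python3 go.py .5085 .3597 .0613 180.1
```

```text
t: 5.0
tcp_pos: [0.509, 0.3603, 0.0577]
tool_rot: [[0.002, -1.0, 0.001], [-1.0, -0.002, -0.001], [0.001, -0.001, -1.0]]
contact_force: [-0.5, -0.9, 5.8]
opening: 0.0107
t 5.00 tcp [0.509  0.3603 0.0577] yaw -179.90 F [-0.5 -0.9  5.8] M [-0.17  0.03 -0.01] op 0.0107 tilt [ 0.0008 -0.0012] q6 -0.93
[0.5085, 0.3597, 0.0613, 180.1] -> [ 0.011  0.01  -0.073] turn -0.000
```

```bash
python3 -m crank '[[4,0,0,0,0],[4,0,0,-0.05,0],[4,0,0,-0.1,0],[4,0,0,-0.2,0],[4,0,0,-0.3,0],[4,0,0,-0.4,0],[4,0,0,-0.4,0]]' 90; python3 go.py .508 .3597 .23 180.1 .5316 .0785 .23 163.2
```

```text
t: 5.7
tcp_pos: [0.5094, 0.3608, 0.0787]
tool_rot: [[0.002, -1.0, 0.002], [-1.0, -0.002, -0.0], [0.0, -0.002, -1.0]]
contact_force: [-0.3, 0.2, -5.5]
opening: 0.0108
t 5.70 tcp [0.5094 0.3608 0.0787] yaw -179.89 F [-0.3  0.2 -5.5] M [ 0.06 -0.03 -0.01] op 0.0108 tilt [ 0.0019 -0.0001] q6 -0.93
[0.508, 0.3597, 0.23, 180.1] -> [ 0.022  0.022 -3.026] turn 0.001
[0.5316, 0.0785, 0.23, 163.2] -> [ 5.647 -0.439 -3.025] turn 2.114
```

```bash
python3 -m crank '[[4,0,0,-0.2,0],[4,0,0,-0.5,0],[4,0,0,-0.9,0],[4,0,0,-1.3,0],[4,0,0,-1.7,0],[4,0,0,-2.1,0],[4,0,0,-2.5,0],[4,0,0,-2.8,0],[4,0,0,-2.9,0],[4,0,0,-2.9,0]]'; python3 go.py  .5316 .0785 .23 163.2
```

```text
t: 6.7
tcp_pos: [0.5092, 0.3609, 0.2246]
tool_rot: [[0.002, -1.0, 0.003], [-1.0, -0.002, 0.001], [-0.001, -0.003, -1.0]]
contact_force: [-0.2, -0.2, -6.8]
opening: 0.0105
t 6.70 tcp [0.5092 0.3609 0.2246] yaw -179.90 F [-0.2 -0.2 -6.8] M [0.04 0.02 0.04] op 0.0105 tilt [0.0028 0.0013] q6 -0.93
[0.5316, 0.0785, 0.23, 163.2] -> [ 5.649 -0.438 -0.114] turn 2.113
```

```bash
python3 -m crank '[[4,0.15,0,-0.05,0.05],[4,0.45,0,-0.1,0.15],[4,0.9,-0.07,-0.11,0.33],[4,1.4,-0.1,-0.11,0.52],[4,1.9,-0.15,-0.11,0.7],[4,2.4,-0.2,-0.11,0.9],[4,2.9,-0.25,-0.11,1.1],[4,3.4,-0.28,-0.11,1.3],[4,3.8,-0.3,-0.11,1.4],[4,4.0,-0.31,-0.11,1.5]]'; python3 go.py  .5316 .0785 .23 163.2
```

```text
t: 7.7
tcp_pos: [0.5244, 0.1576, 0.2298]
tool_rot: [[-0.21, -0.978, 0.002], [-0.978, 0.21, 0.001], [-0.001, -0.002, -1.0]]
contact_force: [0.8, 0.2, -6.1]
opening: 0.0104
t 7.70 tcp [0.5244 0.1576 0.2298] yaw 167.89 F [ 0.8  0.2 -6.1] M [ 0.05 -0.01 -0.04] op 0.0104 tilt [0.0022 0.0007] q6 -0.86
[0.5316, 0.0785, 0.23, 163.2] -> [ 1.517 -0.472 -0.004] turn 0.586
```

```bash
python3 -m crank '[[4,0.3,-0.1,0,0.12],[4,0.7,-0.2,0,0.27],[4,1.1,-0.35,0,0.43],[4,1.4,-0.45,0,0.54],[4,1.52,-0.47,0,0.59],[4,1.52,-0.47,0,0.59],[4,1.52,-0.47,0,0.59]]'
python3 - <<'E'
from fit import *
vv,uu=np.mgrid[:420,:560]; uv=np.c_[uu.ravel(),vv.ravel()]
for n in('top','side'):
    im,d=snap(n,n+'1.png'); d=d.ravel();k=d>0; p=pts(n,uv[k],d[k]); np.save(n+'1p.npy',p)
E
python3 go.py  .5316 .0785 .23 163.2
python3 -c "
import cv2,numpy as np
a=cv2.imread('pics/top1.png')[100:300,150:400];b=cv2.imread('pics/side1.png')[130:330,150:400]
cv2.imwrite('pics/c1.png',cv2.resize(np.hstack([a,b]),None,fx=1.6,fy=1.6,interpolation=cv2.INTER_CUBIC))"
```

```text
t: 8.4
tcp_pos: [0.5315, 0.0784, 0.2298]
tool_rot: [[-0.29, -0.957, 0.002], [-0.957, 0.29, 0.001], [-0.002, -0.002, -1.0]]
contact_force: [0.5, 0.6, -6.6]
opening: 0.0105
t 8.50 tcp [0.5315 0.0789 0.2298] yaw 163.21 F [ 0.8 -0.1 -7. ] M [ 0.01 -0.01 -0.01] op 0.0105 tilt [0.0023 0.0009] q6 -0.81
[0.5316, 0.0785, 0.23, 163.2] -> [ 0.007 -0.004 -0.004] turn 0.001
```

View pics/c1.png

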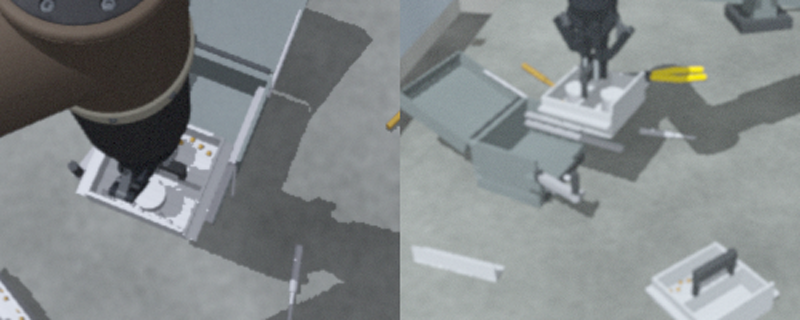

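The tray hangs level over the runners with both tins standing. I'll measure its pose in the grip against the chest frame.

```bash
cat > rel.py <<'E'
import sys
from fit import *
C=np.array([.6503,.0427]);A=-.293
def rel(tag,tz):
    o=readout.get_obs(); T=(o['tcp_pos'][:2]-C)@R2(A); print('tcp in chest',T)
    for n in('top','side'):
        p=np.load(n+tag+'p.npy'); b=np.c_[(p[:,:2]-C)@R2(A)-T,p[:,2]-tz]
        k=(abs(b[:,:2])<.085).all(1)&(b[:,2]>.005)&(b[:,2]<.06); b=b[k]
        for s in(-1,1):
            w=(abs(s*b[:,1]-.06)<.0065)&(b[:,2]>.036)&(b[:,2]<.046)&(abs(b[:,0])<.052)
            f=(abs(s*b[:,1]-.07)<.008)&(b[:,2]>.018)&(b[:,2]<.032)
            print(n,'side',s,w.sum(),np.percentile(b[w,1],[5,50,95]) if w.any() else'',np.polyfit(b[w,0],b[w,1],1)[0] if w.sum()>15 else '','wall z',np.median(b[w,2]),'flange',f.sum(),np.median(b[f],0),np.percentile(b[f,1],[2,98]) if f.any() else '')
            e=(abs(s*b[:,0]-.058)<.006)&(abs(b[:,1])<.055)&(b[:,2]>.03)
            if e.any(): print('   end',s,e.sum(),np.percentile(b[e,0],[5,50,95]),np.polyfit(b[e,1],b[e,0],1)[0] if e.sum()>15 else '','z',np.percentile(b[e,2],[50,90]))
rel(sys.argv[1],float(sys.argv[2]))
E
python3 rel.py 1 .172
```

```text
tcp in chest [-0.1242  0.0003]
top side -1 141 [-0.0624 -0.0605 -0.0585] 0.0007366068632724914 wall z 0.04049729069676339 flange 442 [-0.0023 -0.0683  0.0267] [-0.0743 -0.0624]
   end -1 231 [-0.0608 -0.0599 -0.0569] -0.0001916029314455178 z [0.0549 0.0571]
top side 1 67 [0.0573 0.0591 0.0613] 0.008420335169059105 wall z 0.04106082881425149 flange 137 [-0.0337  0.0692  0.0269] [0.0652 0.0737]
   end 1 75 [0.0551 0.0562 0.0595] -0.006687822392702679 z [0.0398 0.0417]
side side -1 28 [-0.0618 -0.059  -0.0563] 0.003770578157057034 wall z 0.037943163564031934 flange 3 [-0.06   -0.0672  0.0236] [-0.0756 -0.0637]
   end -1 190 [-0.0616 -0.0603 -0.0581] -0.002026870302108905 z [0.0444 0.0533]
side side 1 72 [0.0566 0.0605 0.0633] -0.007986317005350274 wall z 0.03807589045665427 flange 213 [-0.0034  0.0695  0.0246] [0.0623 0.0759]
   end 1 96 [0.0542 0.0557 0.0585] -0.0013274379531664894 z [0.0363 0.0392]
```

```bash
python3 -m crank '[[4,0,0,0.15,0],[4,0,0,0.4,0],[4,0,0,0.8,0],[4,0,0,1.2,0],[4,0,0,1.6,0],[4,0,0,2,0],[4,0,0,2.3,0],[4,0,0,2.5,0],[4,0,0,2.6,0],[4,0,0,2.6,0]]'; python3 go.py  .5316 .0785 .0907 163.2
```

```text
t: 9.5
tcp_pos: [0.5315, 0.0789, 0.099]
tool_rot: [[-0.289, -0.957, 0.001], [-0.957, 0.289, 0.0], [-0.001, -0.001, -1.0]]
contact_force: [-0.5, 0.6, -5.8]
opening: 0.0104
t 9.50 tcp [0.5315 0.0789 0.099 ] yaw 163.22 F [-0.5  0.6 -5.8] M [-0.01  0.07 -0.03] op 0.0104 tilt [0.0012 0.0002] q6 -0.81
[0.5316, 0.0785, 0.0907, 163.2] -> [ 0.008 -0.004  0.167] turn 0.002
```

```bash
python3 -m crank '[[4,0,0,0.05,0],[4,0,0,0.08,0],[4,0,0,0.11,0],[4,0,0,0.13,0],[4,0,0,0.15,0],[4,0,0,0.16,0],[4,0,0,0.16,0]]'; python3 go.py  .5316 .0785 .0907 163.2
python3 - <<'E'
from fit import *
vv,uu=np.mgrid[:420,:560]; uv=np.c_[uu.ravel(),vv.ravel()]
for n in('top','side'):
    im,d=snap(n,n+'2.png'); d=d.ravel();k=d>0; p=pts(n,uv[k],d[k]); np.save(n+'2p.npy',p)
E
python3 rel.py 2 .033
python3 -c "
import cv2,numpy as np
a=cv2.imread('pics/top2.png')[100:300,150:400];b=cv2.imread('pics/side2.png')[130:330,150:400]
cv2.imwrite('pics/c2.png',cv2.resize(np.hstack([a,b]),None,fx=1.6,fy=1.6,interpolation=cv2.INTER_CUBIC))"
```

```text
t: 10.2
tcp_pos: [0.5315, 0.0789, 0.091]
tool_rot: [[-0.289, -0.957, 0.001], [-0.957, 0.289, 0.0], [-0.001, -0.001, -1.0]]
contact_force: [-0.5, -0.6, -6.7]
opening: 0.0103
t 10.20 tcp [0.5315 0.0789 0.091 ] yaw 163.22 F [-0.5 -0.6 -6.7] M [-0.    0.01  0.03] op 0.0103 tilt [0.0011 0.0002] q6 -0.81
[0.5316, 0.0785, 0.0907, 163.2] -> [ 0.008 -0.005  0.006] turn 0.002
tcp in chest [-0.1242  0.0004]
top side -1 104 [-0.0619 -0.0599 -0.058 ] 0.0012966850220700668 wall z 0.041176985609194 flange 394 [ 0.0073 -0.0694  0.0263] [-0.0774 -0.0623]
   end -1 153 [-0.061  -0.06   -0.0573] -0.003705201644631617 z [0.0549 0.0576]
top side 1 41 [0.0577 0.0593 0.0617] 0.004891423321507355 wall z 0.04123552415449841 flange 105 [-0.0339  0.07    0.0272] [0.065  0.0771]
   end 1 47 [0.0548 0.0561 0.0588] 0.01556570377867199 z [0.0399 0.0429]
side side -1 29 [-0.0636 -0.0603 -0.0569] -0.010944616956164575 wall z 0.03768163812456596 flange 15 [ 0.0774 -0.0703  0.0209] [-0.0776 -0.0637]
   end -1 168 [-0.062  -0.0607 -0.0576] 0.0022203327696596583 z [0.0459 0.0542]
side side 1 58 [0.0567 0.0605 0.0632] 0.0035899362806781853 wall z 0.03852770616462384 flange 108 [-0.0299  0.0674  0.025 ] [0.0622 0.075 ]
   end 1 85 [0.0537 0.0557 0.0581] 0.005328281048718417 z [0.037 0.04 ]
```

View pics/c2.png

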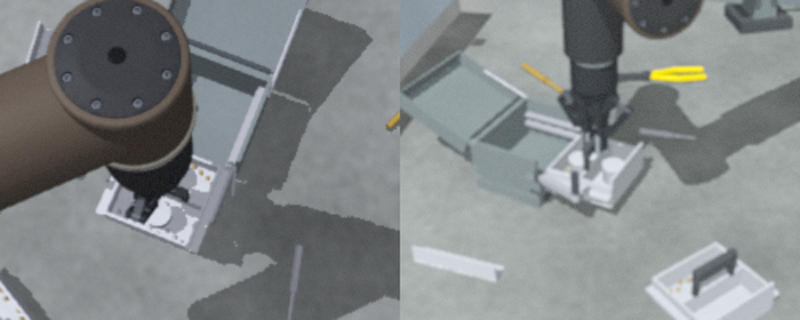

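The tray sits between the runners, still hanging by a hair. I'll lower it to contact.

```bash
python3 -m crank '[[4,0,0,0.01,0],[4,0,0,0.02,0],[4,0,0,0.03,0],[4,0,0,0.03,0]]'; python3 -m crank '[[4,0,0,0.01,0],[4,0,0,0.02,0],[4,0,0,0.02,0]]';python3 go.py
```

```text
t: 10.7
tcp_pos: [0.5318, 0.079, 0.0906]
tool_rot: [[-0.288, -0.958, 0.002], [-0.958, 0.288, 0.0], [-0.001, -0.002, -1.0]]
contact_force: [-3.3, 0.3, 4.5]
opening: 0.0103
t: 11.0
tcp_pos: [0.5318, 0.079, 0.0906]
tool_rot: [[-0.288, -0.958, 0.002], [-0.958, 0.288, 0.0], [-0.001, -0.002, -1.0]]
contact_force: [-6.9, 0.3, 9.6]
opening: 0.0106
t 11.00 tcp [0.5318 0.079  0.0906] yaw 163.26 F [-6.9  0.3  9.6] M [ 0.13  2.34 -0.03] op 0.0106 tilt [0.0024 0.0002] q6 -0.81
```

```bash
python3 -m crank '[[4,0,0,-0.03,0],[4,0,0,-0.05,0],[4,0,0,-0.05,0]]';python3 - <<'E'
from fit import *
import subprocess
C=np.array([.6503,.0427]);A=-.293
for x in(-.06,-.02,-.004,.002):
    w=C+R2(A)@np.array([x,0.0002]); print(x,subprocess.run(['python3','go.py',*map(str,[w[0],w[1],.0915,np.degrees(A)+180])],capture_output=True,text=True).stdout)
E
```

```text
t: 11.3
tcp_pos: [0.5318, 0.079, 0.0928]
tool_rot: [[-0.288, -0.958, 0.002], [-0.958, 0.288, 0.0], [-0.001, -0.002, -1.0]]
contact_force: [0.7, -0.2, -6.9]
opening: 0.0106
-0.06 t 11.30 tcp [0.5318 0.079  0.0928] yaw 163.26 F [ 0.7 -0.2 -6.9] M [ 0.   -0.01  0.03] op 0.0106 tilt [0.0023 0.0002] q6 -0.81
[0.5929148626513293, 0.060221016279719805, 0.0915, 163.21233660266688] -> [ 0.007 -1.279  0.029] turn 0.006

-0.02 t 11.30 tcp [0.5318 0.079  0.0928] yaw 163.26 F [ 0.7 -0.2 -6.9] M [ 0.   -0.01  0.03] op 0.0106 tilt [0.0023 0.0002] q6 -0.81
[0.6312101309725278, 0.0486679896543106, 0.0915, 163.21233660266688] -> [ 0.008 -2.079  0.031] turn 0.006

-0.004 t 11.30 tcp [0.5318 0.079  0.0928] yaw 163.26 F [ 0.7 -0.2 -6.9] M [ 0.   -0.01  0.03] op 0.0106 tilt [0.0023 0.0002] q6 -0.81
[0.6465282383010071, 0.04404677900414691, 0.0915, 163.21233660266688] -> [ 0.008 -2.399  0.031] turn 0.006

0.002 t 11.30 tcp [0.5318 0.079  0.0928] yaw 163.26 F [ 0.7 -0.2 -6.9] M [ 0.   -0.01  0.03] op 0.0106 tilt [0.0023 0.0002] q6 -0.81
[0.6522725285491869, 0.04231382501033553, 0.0915, 163.21233660266688] -> [ 0.008 -2.519  0.032] turn 0.006
```

```bash
python3 -m crank '[[4,0,-0.1,0.02,0],[4,0,-0.25,0.02,0],[4,0,-0.42,0.02,0],[4,0,-0.6,0.02,0],[4,0,-0.78,0.02,0],[4,0,-0.95,0.02,0],[4,0,-1.1,0.02,0],[4,0,-1.2,0.02,0],[4,0,-1.27,0.02,0],[4,0,-1.27,0.02,0]]';python3 go.py .6465 .044 .0915 163.21
```

```text
t: 12.3
tcp_pos: [0.5929, 0.0606, 0.0919]
tool_rot: [[-0.288, -0.958, 0.002], [-0.958, 0.288, 0.0], [-0.001, -0.002, -1.0]]
contact_force: [0.4, 0.4, -6.6]
opening: 0.011
t 12.30 tcp [0.5929 0.0606 0.0919] yaw 163.24 F [ 0.4  0.4 -6.6] M [0.04 0.04 0.02] op 0.0110 tilt [0.0023 0.0002] q6 -0.72
[0.6465, 0.044, 0.0915, 163.21] -> [ 0.008 -1.122  0.01 ] turn 0.004
```

```bash
python3 -m crank '[[4,0,-0.1,0.01,0],[4,0,-0.25,0.01,0],[4,0,-0.42,0.01,0],[4,0,-0.58,0.01,0],[4,0,-0.74,0.01,0],[4,0,-0.88,0.01,0],[4,0,-0.98,0.01,0],[4,0,-1.05,0.01,0],[4,0,-1.08,0.01,0]]';python3 go.py .6523 .0423 .0907 163.21
```

```text
t: 13.2
tcp_pos: [0.6448, 0.0449, 0.0913]
tool_rot: [[-0.289, -0.957, 0.002], [-0.957, 0.289, 0.0], [-0.001, -0.002, -1.0]]
contact_force: [0.2, 0.1, -7.2]
opening: 0.0109
t 13.20 tcp [0.6448 0.0449 0.0913] yaw 163.23 F [ 0.2  0.1 -7.2] M [0.03 0.04 0.  ] op 0.0109 tilt [0.0021 0.0002] q6 -0.66
[0.6523, 0.0423, 0.0907, 163.21] -> [ 0.006 -0.158  0.013] turn 0.003
```

Moving freely so far. Now slow steps until it meets the stop.

```bash
python3 -m crank '[[4,0,-0.04,0,0],[4,0,-0.07,0,0],[4,0,-0.1,0,0],[4,0,-0.12,0,0],[4,0,-0.12,0,0]]';python3 -m crank '[[4,0,-0.02,0,0],[4,0,-0.04,0,0],[4,0,-0.06,0,0],[4,0,-0.06,0,0]]';python3 go.py
```

```text
t: 13.7
tcp_pos: [0.6507, 0.0431, 0.0914]
tool_rot: [[-0.288, -0.957, 0.002], [-0.957, 0.288, 0.0], [-0.001, -0.002, -1.0]]
contact_force: [-0.7, 0.4, -5.8]
opening: 0.0101
t: 14.1
tcp_pos: [0.652, 0.0425, 0.091]
tool_rot: [[-0.289, -0.957, -0.001], [-0.957, 0.289, 0.0], [-0.0, 0.001, -1.0]]
contact_force: [-6.7, 2.7, -4.3]
opening: 0.0099
t 14.10 tcp [0.652  0.0425 0.091 ] yaw 163.21 F [-6.7  2.7 -4.3] M [ 1.08  2.12 -0.09] op 0.0099 tilt [-0.0007  0.0004] q6 -0.66
```

```bash
python3 -m crank '[[4,0,0,0.01,0],[4,0,-0.01,0.02,0],[4,0,-0.02,0.03,0],[4,0,-0.02,0.03,0]]';python3 go.py
python3 - <<'E'
from fit import *
vv,uu=np.mgrid[:420,:560]; uv=np.c_[uu.ravel(),vv.ravel()]
for n in('top','side'):
    im,d=snap(n,n+'3.png'); d=d.ravel();k=d>0; p=pts(n,uv[k],d[k]); np.save(n+'3p.npy',p)
E
python3 rel.py 3 .033|cut -c1-110
```

```text
t: 14.5
tcp_pos: [0.652, 0.0426, 0.0907]
tool_rot: [[-0.289, -0.957, -0.002], [-0.957, 0.289, 0.001], [0.0, 0.002, -1.0]]
contact_force: [-9.4, 4.2, 6.8]
opening: 0.0103
t 14.50 tcp [0.652  0.0426 0.0907] yaw 163.23 F [-9.4  4.2  6.8] M [ 1.37  3.51 -0.03] op 0.0103 tilt [-0.0019  0.0006] q6 -0.65
tcp in chest [0.0016 0.0004]
top side -1 94 [-0.0617 -0.0598 -0.0577] 0.0010473570771770769 wall z 0.04059566266663564 flange 182 [-0.0388 
   end -1 235 [-0.0614 -0.0607 -0.0573] -0.00046698007702728915 z [0.0519 0.0567]
top side 1 89 [0.0577 0.06   0.0663] 0.0015336132903523763 wall z 0.040218222029663214 flange 135 [-0.0619  0.
   end 1 103 [0.0547 0.0584 0.0597] -0.008135778030091337 z [0.0419 0.0563]
side side -1 28 [-0.0659 -0.0599 -0.0549] 0.025745880310391617 wall z 0.03786731457831258 flange 37 [-0.0697 -
   end -1 182 [-0.0627 -0.0606 -0.0572] 0.000946162849145017 z [0.0454 0.0535]
side side 1 3 [0.0576 0.0605 0.0633]  wall z 0.037612672064285896 flange 0 [nan nan nan] 
   end 1 206 [0.0542 0.0585 0.0612] 0.0035922386494316562 z [0.0444 0.0566]
  return _methods._mean(a, axis=axis, dtype=dtype,
  ret = um.true_divide(
```

```bash
python3 -m crank '[[20,0,0,-0.02,0],[30,0,0.01,-0.03,0],[40,0,0.01,-0.03,0],[40,0,0.01,-0.1,0],[40,0,0.01,-0.4,0],[40,0,0.01,-1,0],[40,0,0.01,-1.7,0],[40,0,0.01,-2.4,0],[40,0,0.01,-2.5,0],[40,0,0.01,-2.5,0]]';python3 - <<'E'
from fit import *
vv,uu=np.mgrid[:420,:560]; uv=np.c_[uu.ravel(),vv.ravel()]
C=np.array([.6503,.0427]);A=-.293
for n in('top','side'):
    im,d=snap(n,n+'4.png'); d=d.ravel();k=d>0; p=pts(n,uv[k],d[k]); np.save(n+'4p.npy',p)
    b=np.c_[(p[:,:2]-C)@R2(A),p[:,2]]
    e=(abs(b[:,0]+.06)<.006)&(abs(b[:,1])<.055)&(b[:,2]>.075)&(b[:,2]<.095); print(n,'front',e.sum(),np.percentile(b[e,0],[5,50,95]),np.median(b[e,2]))
    h=(abs(b[:,:2])<.05).all(1)&(b[:,2]>.1)&(b[:,2]<.125); print(' handle',h.sum(),b[h].mean(0),np.percentile(b[h,0],[3,97]))
    kn=(b[:,2]>.108)&(b[:,2]<.14)&(b[:,1]>.08)&(b[:,0]<-.08); print(' knob',kn.sum(),b[kn].mean(0),p[kn].mean(0))
E
python3 go.py
```

```text
t: 15.6
tcp_pos: [0.6526, 0.0428, 0.2176]
tool_rot: [[-0.289, -0.957, 0.002], [-0.957, 0.289, 0.002], [-0.002, -0.001, -1.0]]
contact_force: [0.7, -0.7, -0.2]
opening: 0.04
top front 171 [-0.0598 -0.0588 -0.0555] 0.08699766505192386
 handle 236 [-0.002  -0.0059  0.1152] [-0.0061  0.0057]
 knob 52 [-0.1482  0.1093  0.1237] [0.54   0.1901 0.1237]
side front 108 [-0.0607 -0.059  -0.0555] 0.08369533851440797
 handle 155 [-0.0022  0.006   0.1113] [-0.0067  0.0058]
 knob 42 [-0.1488  0.1134  0.1186] [0.5406 0.1942 0.1186]
t 15.70 tcp [0.6513 0.0426 0.2149] yaw 163.21 F [-0.3 -0.8 -0.3] M [0.01 0.06 0.04] op 0.0403 tilt [-0.0027  0.0006] q6 -0.65
```

The tray is home: its front wall is at chest x ≈ −59 mm, at rest height, and the robot has released it. Next comes the keeper, caging the knob between slightly open fingers and following its arc.

```bash
cat > arc.py <<'E'
import sys
from fit import *
C=np.array([.6503,.0427]);A=-.293
o=readout.get_obs(); R=np.array(o['tool_rot']); p=np.array(o['tcp_pos']); a0=np.degrees(np.arctan2(R[1,1],R[0,1])); print('q',np.round(o['q'],2),p,'yaw',a0,'F',np.round(o['contact_force'],1))
for s in sys.argv[1:]:
    f,yaw,z=map(float,s.split(',')); f=np.radians(f)
    k=C+R2(A)@(np.array([-.07,.092])+.08*np.array([np.cos(f),np.sin(f)]))
    d=R.T@(np.r_[k,z]-p)/.05; print(s,k,d.round(2),'turn %.2f'%(-((yaw-a0+90)%180-90)/8))
E
python3 arc.py 166.2,111.7,.215 166.2,111.7,.096
```

```text
q [ 0.36  0.33 -0.06 -0.   -1.18 -0.65] [0.6513 0.0426 0.2149] yaw 163.21322157362462 F [-0.3 -0.8 -0.3]
166.2,111.7,.215 [0.541  0.1917] [-2.22  2.97  0.01] turn 6.44
166.2,111.7,.096 [0.541  0.1917] [-2.22  2.97  2.39] turn 6.44
```

```bash
python3 -m crank '[[40,-2.22,2.97,0,6.44],[40,-2.22,2.97,0,6.44],[40,-2.22,2.97,0,6.44],[40,-2.22,2.97,0,6.44],[40,-2.22,2.97,0,6.44],[40,-2.22,2.97,0,6.44],[40,-2.22,2.97,0,6.44],[40,-2.22,2.97,0,6.44],[40,-2.22,2.97,0,6.44]]';python3 arc.py 166.2,111.7,.145 166.2,111.7,.097
```

```text
t: 16.6
tcp_pos: [0.5408, 0.1914, 0.2143]
tool_rot: [[-0.929, -0.371, -0.004], [-0.371, 0.929, -0.0], [0.004, 0.001, -1.0]]
contact_force: [-0.0, -0.4, -0.1]
opening: 0.0402
q [ 0.68  0.21 -0.24 -0.   -1.13 -1.87] [0.5408 0.1914 0.2143] yaw 111.76776707975228 F [-0.  -0.4 -0.1]
166.2,111.7,.145 [0.541  0.1917] [-0.01  0.    1.38] turn 0.01
166.2,111.7,.097 [0.541  0.1917] [-0.01  0.    2.34] turn 0.01
```

```bash
python3 -m crank '[[40,0,0,0.4,0],[40,0,0,0.9,0],[40,0,0,1.4,0],[40,0,0,1.7,0],[40,0,0,2,0],[40,0,0,2.25,0],[40,0,0,2.33,0],[24,0,0,2.33,0],[24,0,0,2.33,0]]' 20;python3 arc.py 176,111.7,.097 186,111.7,.097 196,111.7,.097 206,113,.097 216,116,.097
```

```text
t: 17.5
tcp_pos: [0.5407, 0.1916, 0.0983]
tool_rot: [[-0.929, -0.371, -0.004], [-0.371, 0.929, -0.0], [0.003, 0.001, -1.0]]
contact_force: [-0.6, -0.4, -0.1]
opening: 0.024
q [ 0.68  0.32 -0.38 -0.   -0.87 -1.87] [0.5407 0.1916 0.0983] yaw 111.78530877810387 F [-0.6 -0.4 -0.1]
176,111.7,.097 [0.5351 0.1794] [ 0.19 -0.18  0.03] turn 0.01
186,111.7,.097 [0.5313 0.166 ] [ 0.37 -0.41  0.03] turn 0.01
196,111.7,.097 [0.5299 0.1521] [ 0.49 -0.65  0.03] turn 0.01
206,113,.097 [0.5309 0.1382] [ 0.58 -0.92  0.03] turn -0.15
216,116,.097 [0.5343 0.1247] [ 0.62 -1.19  0.03] turn -0.53
```

```bash
python3 -m crank '[[24,0.09,-0.08,0,0],[24,0.19,-0.18,0,0],[24,0.29,-0.29,0,0],[24,0.37,-0.41,0,0],[24,0.44,-0.53,0,0],[24,0.49,-0.65,0,0],[24,0.54,-0.78,0,0],[24,0.58,-0.92,0,-0.15],[24,0.61,-1.05,0,-0.3],[24,0.62,-1.19,0,-0.5]]';python3 arc.py 226,124,.098 236,132,.098 246,140,.098 256,148,.098 266,156,.098
```

```text
t: 18.5
tcp_pos: [0.5342, 0.124, 0.0984]
tool_rot: [[-0.9, -0.436, -0.003], [-0.436, 0.9, -0.0], [0.003, 0.001, -1.0]]
contact_force: [-1.8, -0.2, -0.2]
opening: 0.0243
q [ 0.58  0.28 -0.44 -0.   -0.86 -1.7 ] [0.5342 0.124  0.0984] yaw 115.8283028046828 F [-1.8 -0.2 -0.2]
226,124,.098 [0.54  0.112] [-0.   -0.27  0.01] turn -1.02
236,132,.098 [0.5479 0.1004] [-0.04 -0.54  0.01] turn -2.02
246,140,.098 [0.5576 0.0904] [-0.13 -0.81  0.01] turn -3.02
256,148,.098 [0.5689 0.0823] [-0.26 -1.05  0.01] turn -4.02
266,156,.098 [0.5815 0.0762] [-0.43 -1.27  0.01] turn -5.02
```

```bash
python3 -m crank '[[24,0,-0.13,0,-0.5],[24,0,-0.27,0,-1],[24,-0.02,-0.41,0,-1.5],[24,-0.04,-0.54,0,-2],[24,-0.08,-0.68,0,-2.5],[24,-0.13,-0.81,0,-3],[24,-0.19,-0.93,0,-3.5],[24,-0.26,-1.05,0,-4],[24,-0.34,-1.16,0,-4.5],[24,-0.43,-1.27,0,-5]]';python3 arc.py 270,160,.098 275,160,.098 280,160,.098
```

```text
t: 19.5
tcp_pos: [0.5814, 0.0753, 0.0984]
tool_rot: [[-0.407, -0.913, -0.003], [-0.913, 0.407, -0.001], [0.002, 0.003, -1.0]]
contact_force: [-0.0, 0.5, 0.6]
opening: 0.0235
q [ 0.46  0.34 -0.35 -0.   -0.88 -0.88] [0.5814 0.0753 0.0984] yaw 155.97744516797403 F [-0.   0.5  0.6]
270,160,.098 [0.5867 0.0744] [-0.03 -0.1   0.01] turn -0.50
275,160,.098 [0.5935 0.0727] [-0.05 -0.24  0.01] turn -0.50
280,160,.098 [0.6004 0.0716] [-0.09 -0.38  0.01] turn -0.50
```

```bash
python3 -m crank '[[24,-0.02,-0.05,0,-0.25],[24,-0.03,-0.1,0,-0.5],[24,-0.03,-0.14,0,-0.5],[24,-0.04,-0.17,0,-0.5],[24,-0.04,-0.17,0,-0.5]]';python3 -m crank '[[24,0,-0.02,0,0],[24,0,-0.04,0,0],[24,0,-0.04,0,0]]';python3 arc.py 275,160,.098
```

```text
t: 20.0
tcp_pos: [0.5904, 0.0735, 0.0984]
tool_rot: [[-0.343, -0.939, -0.003], [-0.939, 0.343, -0.001], [0.002, 0.002, -1.0]]
contact_force: [-0.0, 1.0, 0.9]
opening: 0.024
t: 20.3
tcp_pos: [0.5924, 0.0728, 0.0984]
tool_rot: [[-0.343, -0.939, -0.003], [-0.939, 0.343, -0.001], [0.002, 0.002, -1.0]]
contact_force: [0.1, -0.6, -0.1]
opening: 0.0242
q [ 0.45  0.35 -0.33 -0.   -0.89 -0.8 ] [0.5924 0.0728 0.0984] yaw 159.91332885893954 F [ 0.1 -0.6 -0.1]
275,160,.098 [0.5935 0.0727] [-0.01 -0.02  0.01] turn -0.01
```

```bash
python3 -m crank '[[24,0,-0.02,0,0],[24,0,-0.04,0,0],[24,0,-0.04,0,0]]';python3 -m crank '[[24,0,-0.02,0,0],[24,0,-0.03,0,0],[24,0,-0.03,0,0]]'
python3 - <<'E'
from fit import *
vv,uu=np.mgrid[:420,:560]; uv=np.c_[uu.ravel(),vv.ravel()]
for n in('top','side'):
    im,d=snap(n,n+'5.png')
a=cv2.imread('pics/top5.png')[100:300,150:400];b=cv2.imread('pics/side5.png')[130:330,150:400]
cv2.imwrite('pics/c5.png',cv2.resize(np.hstack([a,b]),None,fx=1.6,fy=1.6,interpolation=cv2.INTER_CUBIC))
E
```

```text
t: 20.6
tcp_pos: [0.5933, 0.0723, 0.0983]
tool_rot: [[-0.344, -0.939, -0.004], [-0.939, 0.344, -0.0], [0.002, 0.004, -1.0]]
contact_force: [-5.6, 2.7, 3.1]
opening: 0.0239
t: 20.9
tcp_pos: [0.5933, 0.0723, 0.0982]
tool_rot: [[-0.344, -0.939, -0.007], [-0.939, 0.344, 0.0], [0.002, 0.006, -1.0]]
contact_force: [-7.1, 4.2, 4.6]
opening: 0.0241
```

View pics/c5.png

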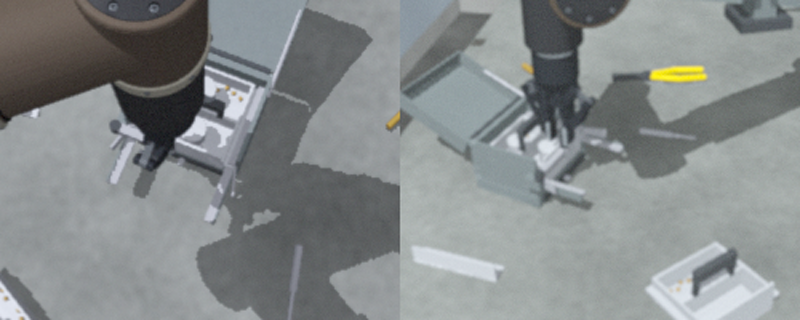

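The keeper has met its stop with a firm 8 N reaction. I'll relax, lift clear and verify.

```bash
python3 -m crank '[[26,0,0.06,0,0],[30,0,0.06,0,0],[30,0,0.06,-0.3,0],[30,0,0.06,-0.9,0],[30,0,0.06,-1.6,0],[30,0,0.06,-2.4,0],[30,0,0.5,-3,0],[30,0,1.5,-3.4,0],[30,0.5,2.3,-3.4,0],[30,1,2.6,-3.4,0]]';python3 -m crank '[[30,1,0,0,0],[30,2,0,0,0],[30,3,0,0,0],[30,4,0,0,0],[30,5,0,0,0],[30,5,0,0,0],[30,5,0,0,0]]'
python3 - <<'E'
from fit import *
vv,uu=np.mgrid[:420,:560]; uv=np.c_[uu.ravel(),vv.ravel()]
C=np.array([.6503,.0427]);A=-.293
for n in('top','side'):
    im,d=snap(n,n+'6.png'); d=d.ravel();k=d>0; p=pts(n,uv[k],d[k])
    b=np.c_[(p[:,:2]-C)@R2(A),p[:,2]]
    e=(abs(b[:,0]+.058)<.005)&(abs(b[:,1])<.055)&(b[:,2]>.075)&(b[:,2]<.095); print(n,'front',e.sum(),np.percentile(b[e,0],[5,50,95]),np.median(b[e,2]))
    h=(abs(b[:,:2])<.05).all(1)&(b[:,2]>.1)&(b[:,2]<.125); print(' handle',h.sum(),b[h].mean(0))
    kn=(b[:,2]>.108)&(b[:,2]<.14)&(abs(b[:,1])<.04)&(abs(b[:,0]+.08)<.03); print(' knob',kn.sum(),b[kn].mean(0))
    for l in('snips','drift','centre_punch','offcut'): print(l,[(r['uv'],round(r['score'],2)) for r in optics.tip_of(l,n)])
a=cv2.imread('pics/top6.png')[60:330,80:480];b=cv2.imread('pics/side6.png')[110:380,140:400]
cv2.imwrite('pics/c6.png',cv2.resize(np.hstack([a,b]),None,fx=1.2,fy=1.2,interpolation=cv2.INTER_CUBIC))
E
```

```text
t: 22.0
tcp_pos: [0.453, 0.0703, 0.2702]
tool_rot: [[-0.342, -0.94, -0.005], [-0.94, 0.342, 0.002], [0.0, 0.005, -1.0]]
contact_force: [0.7, -0.5, 0.4]
opening: 0.0302
t: 22.7
tcp_pos: [0.3671, -0.1659, 0.2704]
tool_rot: [[-0.346, -0.938, -0.004], [-0.938, 0.346, 0.002], [-0.0, 0.004, -1.0]]
contact_force: [-0.1, 0.2, -0.3]
opening: 0.0298
top front 146 [-0.0597 -0.0587 -0.0557] 0.08708719865144915
 handle 285 [-0.0013 -0.0001  0.1157]
 knob 49 [-0.0706  0.0107  0.1236]
snips [([427.2, 253.4], 0.51)]
drift [([412.2, 157.3], 0.72)]
centre_punch [([273.0, 183.0], 0.39)]
offcut [([172.5, 144.2], 0.67)]
side front 73 [-0.0606 -0.0587 -0.055 ] 0.08436618039641941
 handle 155 [-0.0024  0.0062  0.1114]
 knob 34 [-0.0716  0.0144  0.1188]
snips [([301.4, 180.5], 0.64)]
drift [([237.7, 180.0], 0.44)]
centre_punch [([317.2, 215.9], 0.46)]
offcut [([190.1, 295.5], 0.85), ([248.5, 211.5], 0.17)]
```

View pics/c6.png

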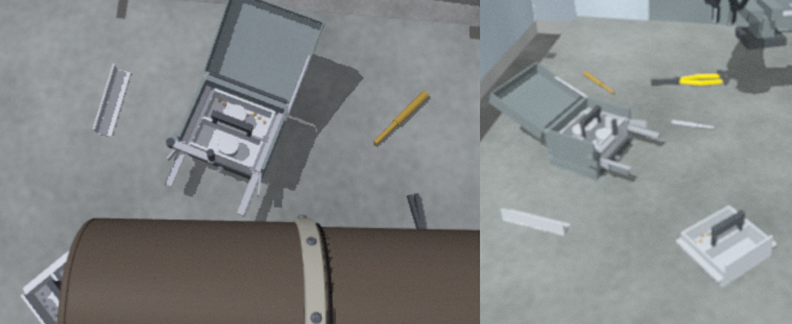

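The tray is home with both tins standing, the keeper lies across the front wall, and the tools are where they started.

```bash
python3 -c "
from plant import job; print(job.sign_off())"
```

```text
the job is handed in; nothing more can be done
None
```

The job is handed in after about 23 s of the 67 s limit. I picked up the loaded tray by its handle and set its flanges on the runners. I carried it about 1 mm above the runners into the slots until it met the rear wall, then lowered it to rest and let go. Only then did I swing the keeper across to its stop.

Last checks, from both cameras with the arm clear:
- **Tray:** the front wall's outer face measured chest x ≈ −60 mm, at rest height. The handle was within about 2 mm of centre in x. In y it was centred by the top view; the side view read +6 mm, probably because part of the handle is hidden there.
- **Tins:** both are standing in the tray.
- **Keeper:** the knob measured (−71, +12.5) mm in the chest's frame, against (−70, +12) for fully closed. It pushed back with about 8 N at the stop.
- **Forces:** contact readings at the end of each move never exceeded about 12 N.
- **Tools:** the offcut, drift, snips and centre punch were found within about 5 pixels of where they started. In the last top view the arm hid part of the snips and the centre punch, so the punch is confirmed by the side view only.

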